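Clamp a recording chamber plate under the stage clip

ROBOT

A 6-joint arm with a two-finger parallel gripper is mounted at the origin on the work surface. World frame = base frame: x ahead of the robot, y to its left, z up, the work surface at z = 0. Lengths are in m, angles in degrees, forces in N, time in s.
With the tool pointing down it reaches from about 0.375 to 0.9 m from the base axis. Payload 3.1 kg.
Tool frame: the origin (TCP) lies midway between the tips of the shut fingers; the grasp point (between the pads) lies 19 mm behind it; z points along the fingers, y is the direction in which the jaws open and shut (so a half turn about z gives the same grasp; the last joint's range is limited). The gripper opens to 87 mm and grips with 3 to 60 N. Pads are 19 mm wide; open, the fingers measure 117 mm over their backs; the gripper's body (75 mm by 190 mm) begins 51 mm behind the grasp point.
Start: joints at [-73.997, 30.224, 82.088, -0, 67.689, -10.227], TCP at [0.276, -0.561, 0.223] pointing down, gripper open.
Joint ranges: [-176.69, 176.69], [-43.24, 126.21], [12.49, 139.97], [-82, 262], [0, 151.66], [-163.58, 163.58]. Speed limits (degrees/s): [159.86, 159.86, 180, 180, 180, 180].

INTERFACE

Orientations are given as a 3x3 rotation matrix whose columns are the frame's x, y, z axes.
In Python, from rig import status, vision, bot, models gives the robot as it stands.
- The arm moves only by the tool send_rows, never from a script. Its argument "moves" is a list of rows, each a list of 7 numbers: the shift along the tool's x, y, z in units of 25 mm (1.0 is 25 mm), then the turn, a rotation vector about the tool's x, y, z in units of 10 degrees (1.0 is 10 degrees), then the closure, from -1 (fully open) to 1 (shut), so that 0 is half open. In form: [[dx, dy, dz, rx, ry, rz, hand], ...]. A call has 1 to 12 rows; each row shifts and turns the commanded pose from where the row before left it, along the tool's axes as they then stand; what a row does not reach is not made up. A row lasts 1/8 s, in which the tool goes at most 62.5 mm and 10.7 degrees, less where a joint would pass 70% of its speed; a pose out of reach is approached as far as the arm can. A call is refused whole if a number of a shift passes 1 or a number of a turn 1, either way. A call with a gripper value outside its range is refused whole. The fingers move at their own pace and stop on an object; the grip force is fixed at half the most. Time passes only in rows, so rows that do not move let the fingers close. It gives the time, the measured TCP pose, the force and the opening at its end, in the units of the state.
- status.read_state(): the state, without advancing time (a new reading comes with each control period).
- vision.capture(name): name is "scene" or "side" or "wrist"; returns a dict with "img" (420x560x3 uint8, red, green, blue), "depth" (420x560 float32, m along the optical axis (not along the pixel's ray), 0 where there is no reading), "fx", "fy", "cx", "cy" (pixels), "distortion" ([k1, k2, p1, p2, k3] as OpenCV has them; the pictures are not rectified), "pose" (4x4, takes a point from camera to world coordinates); the wrist camera has in their place "hand_eye" (4x4, takes a point from camera to tool coordinates, whose origin is the TCP and whose axes are the flange's). Camera axes: x right, y up, looking along -z (the intrinsics and any distortion apply to the point x, -y, -z); pixel columns grow to the right and rows downward; lengths in m; the calibration is good to about 2 mm. A picture is of the moment at which its call begins: read the wrist's pose just before it.
- bot.hand_in(): hands the job in, once; it reports no verdict.
Trained networks look in the newest picture that a camera, given by its name, has taken for a name from the list of things; names that differ only in an ending like _2 or _b are one class to them, and where a whole thing is asked for, a point or a joint stands for the part that bears it (a point fixed in the world has none). Each returns a list of dicts, best first, with "confidence" (0 to 1); they miss things now and then, are a little off and sometimes report something else, mostly with a low value. They report only what shows in the picture. A call takes as long as a camera call. They do not tell look-alikes from the thing itself.
- models.masks_of(camera, name): "mask" (420x560 bool, what is visible of it) and "extent" ([left, top, right, bottom] in pixels, round what is visible of it).
- models.landmark_of(camera, name): "point" ([column, row] in pixels: a listed point, or the origin of a listed thing).
The state is a dict: "time_s": time; "joint_positions": joint angles; "qvel": joint speeds; "tau": joint torques, N m; "position": TCP position; "tcp_rot": TCP orientation; "force": force on the tool from outside, world axes, zero at the start; "moment": the same for the moment, N m; "opening": opening from 0.0 (shut) to 1.0 (fully open).
Only numpy, scipy, OpenCV 4.12 (cv2) and the standard library are available. Lean on these libraries where they do the work, as an engineer would, in place of code of your own. Each camera call takes 0.05 s, during which the arm holds its last target.

TASK

Open the spring clip on the black specimen stage, then slide the white chamber plate flat along the stage, without lifting it, under the raised clip until it sits square against both the brass side rail and the brass end stop. Then close the clip down onto the plate and let go. The plate has a glass window, so push it gently (never more than 30 N), and leave the vial, the lens and the screwdriver where they are.

Things in the scene. Friction and masses are not known exactly. Their poses are not given: they have to be found in the camera images.
- stage: Fixed black stage on four posts, flat top 60 mm above the table. Origin at table level, right below where the centre of the seated plate belongs; z up. Its top spans x -115 to +75, y -170 to +140 mm in its own axes. The plate slides in along +y, long side against the rail.
- rail_face (a point): Middle of the top edge of the brass side rail's inner face: stage x +25, y -45 mm, 10 mm above the stage top. The rail is 8 mm thick (toward +x), runs from stage y -135 to +45 mm.
- stop_face (a point): Middle of the top edge of the brass end stop's inner face: stage x 0, y +45 mm, 10 mm above the stage top. The stop is 8 mm thick (toward +y) and spans stage x -25 to +33 mm.
- clip_pivot (a point): Middle of the clip's pivot, behind the end stop: stage x 0, y +73 mm, 22 mm above the stage top, between two cheeks 32 mm high reaching to x +-20 mm.
- plate: Loose white plate, 50 mm (its x) by 90 (its y) by 8 thick, about 0.1 kg, origin centre of underside. A solid blue round well, 32 mm across, 6 mm proud, stands at its y -22 mm; the clip presses near y +30. Starts flat on the stage, well end away from the clip, yawed by up to 0.3 rad. Seated, it lies over the stage's origin with the same axes. Ordinary dry friction.
- clip (a joint): Clip angle, rad: 0 closed (nose 3 mm above the stage: plate cannot enter), 0.7 open, about 0.08 resting on the plate. Growing = nose rises. Over-centre spring: beyond 0.35 it opens by itself and stays, below 0.35 it closes by itself and clamps with about 3 N. Slowly press the red tail down to open (6-12 N), the front arm to close (6-12 N). Damped: allow 1 s.
- clip_tail (a point): Centre of the top face of the red thumb pad (26 x 26 mm) on the clip's tail, 45 mm along the tail from the pivot toward stage +y and 4 mm above the tail's centre line, which runs through the pivot. The tail slopes up 0.6 rad when closed (0.6 minus the clip angle); the pad drops about 30 mm as the clip opens.
- clip_nose (a point): Top of the clip's front arm (22 mm wide, 4 mm thick, centred on the pivot's height when closed), above its rubber nose, 58 mm from the pivot toward stage -y. The arm is level when closed. The nose's underside is 21 mm below this point.
- vial: Bystander: amber vial, 24 mm across, 42 mm high, standing on the stage. Origin at the centre of its underside.
- lens: Bystander: steel objective lens, 30 mm across, 42 mm high, standing on the stage. Origin at the centre of its underside.
- driver: Bystander: screwdriver about 150 mm long, lying on the table beside the stage.
There are look-alikes about, which are no part of the job. Of the things that look like the plate, the largest one is meant.

How it is judged:
By the outcome, as a careful person would: the job done as asked, in the order asked, and still so for the second after the job is handed in, with the robot touching nothing.
It also fails if it takes over 58 s, if anything falls off the work surface, if the arm or the gripper's body presses on something with over 40 N, if the wrist force passes 120 N, or if a joint passes its speed limit or range.

## Working session

There is one attempt and no reset: what is moved stays moved. The work goes in short steps, Python scripts to look and compute and a tool call to move; the robot and the scene stay as the last step left them, time stands still between calls to the robot, and variables do not carry over. Pictures are saved under pics/ and viewed, and the job is handed in when it is done.

Besides the shell and the picture viewer there is one more tool, called after "Request:" as name([rows], argument=value, ...), one row to a line, values as JSON. send_rows: Moves the arm, as the interface text tells. Its arguments: {"type":"object","properties":{"moves":{"type":"array"}},"required":["moves"]}

```bash
ls; mkdir -p pics
python3 - <<'E'
from rig import status, vision, bot, models
import cv2,numpy as np
s=status.read_state();print(s)
for n in ["scene","side","wrist"]:
    c=vision.capture(n)
    cv2.imwrite(f"pics/{n}0.png",c["img"][:,:,::-1])
    np.savez(f"{n}0.npz",**c)
    print(n,c["fx"],c["fy"],c["cx"],c["cy"],c["distortion"],c.get("pose",c.get("hand_eye")))
    for k in ["stage","plate","clip","vial","lens","driver"]:
        for r in models.masks_of(n,k)[:3]: print(k,round(r["confidence"],2),r["extent"],r["mask"].sum())
    for k in ["stage","rail_face","stop_face","clip_pivot","clip_tail","clip_nose","plate","vial","lens"]:
        for r in models.landmark_of(n,k)[:2]: print("  pt",k,round(r["confidence"],2),r["point"])
print(status.read_state()["time_s"])
E
```

```text
pics
{'time_s': 0.0, 'joint_positions': array([-7.39976396e+01,  3.02786957e+01,  8.21574824e+01, -8.94318597e-04,
        6.76886333e+01, -1.02270180e+01]), 'qvel': array([ 0.04990833,  0.08615093, -0.03383461,  0.03484537, -0.00911676,
       -0.01171037]), 'tau': array([-1.44059363e-04, -4.40043354e+01, -1.76594746e+01,  6.33219467e-02,
        5.83412696e-02, -1.84262744e-04]), 'position': array([ 0.27604612, -0.55990838,  0.22156845]), 'tcp_rot': array([[ 8.97029358e-01,  4.41970534e-01, -6.14406524e-04],
       [ 4.41970804e-01, -8.97027001e-01,  2.08997606e-03],
       [ 3.72568591e-04, -2.14631963e-03, -9.99997627e-01]]), 'force': array([-0.14742352, -0.59881304,  0.56500912]), 'moment': array([-0.00662177,  0.00957755, -0.01522874]), 'opening': 1.0002923168580582}
scene 518.0363160177651 518.0363160177651 277.8129415949838 215.80836322418625 [-0.05121966  0.          0.          0.          0.        ] [[ 0.05400446 -0.59846973  0.79932315  1.36723045]
 [ 0.99840941  0.04534337 -0.03350576 -0.12861793]
 [-0.01619182  0.79986121  0.59996655  0.74945565]
 [ 0.          0.     
[... 1688 characters left out ...]
e 0.75 [222.4, 231.7]
  pt stop_face 0.57 [184.8, 234.6]
  pt clip_pivot 0.63 [213.1, 235.6]
  pt clip_tail 0.87 [196.7, 230.1]
  pt clip_nose 0.87 [230.2, 225.5]
  pt plate 0.84 [336.0, 259.0]
  pt plate 0.81 [286.1, 221.0]
  pt vial 0.7 [228.5, 264.5]
  pt lens 0.47 [188.7, 236.0]
wrist 343.21301908621643 343.21301908621643 281.57873945099374 208.05048403256222 [-0.06301607  0.          0.          0.          0.        ] [[-6.91850475e-04  9.65708944e-01  2.59626187e-01  6.92697013e-02]
 [ 9.99999425e-01  4.55508134e-04  9.70479140e-04 -7.77322415e-04]
 [ 8.18938546e-04  2.59626709e-01 -9.65708704e-01 -1.62046018e-01]
 [ 0.00000000e+00  0.00000000e+00  0.00000000e+00  1.00000000e+00]]
2.4
```

Run:
```python
import cv2
for n,(x0,y0,x1,y1) in dict(scene=(130,190,400,330),side=(150,160,370,320)).items():
    i=cv2.imread(f"pics/{n}0.png"); cv2.imwrite(f"pics/{n}0c.png",cv2.resize(i[y0:y1,x0:x1],None,fx=2.9,fy=2.9,interpolation=cv2.INTER_CUBIC))
```

```text
(no output)
```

View pics/scene0c.png

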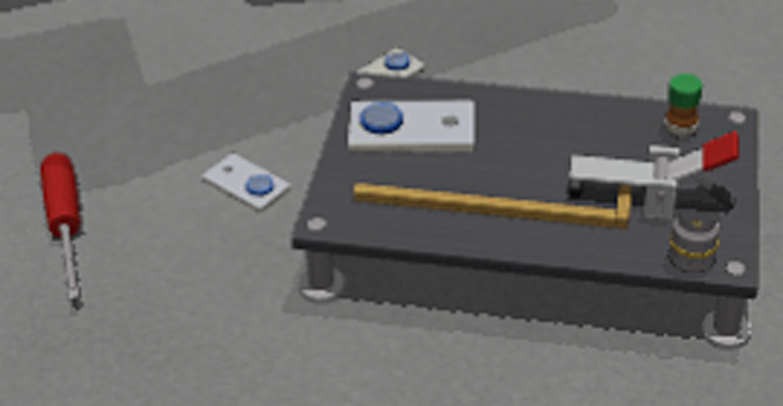

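View pics/side0c.png

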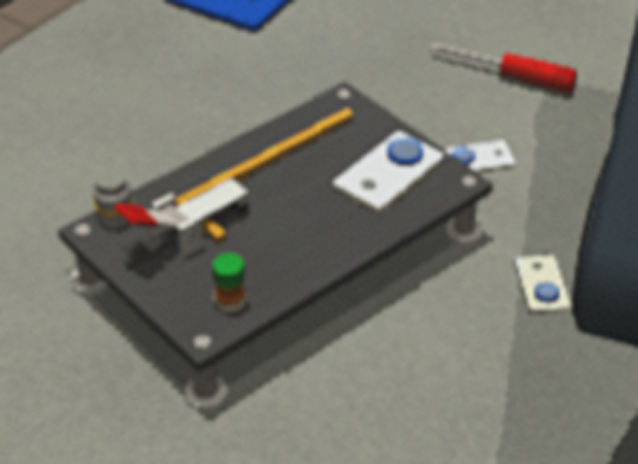

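View pics/scene0.png

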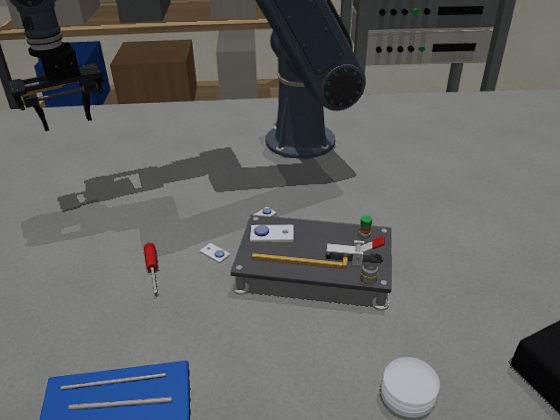

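```bash
cat > h.py <<'E'
import numpy as np,cv2
from scipy.optimize import least_squares
def K(c): return np.array([[c["fx"],0,c["cx"]],[0,c["fy"],c["cy"]],[0,0,1.]])
F=np.diag([1,-1,-1.])
def deproj(c,T,pts,d):
    u=cv2.undistortPoints(np.array(pts,float).reshape(-1,1,2),K(c),np.array(c["distortion"])).reshape(-1,2)
    P=np.c_[u,np.ones(len(u))]*np.array(d).reshape(-1,1)
    return (P@F)@T[:3,:3].T+T[:3,3]
def onplane(c,T,pts,z):
    a=deproj(c,T,pts,np.ones(len(pts)));o=T[:3,3];d=a-o
    return o+d*((z-o[2])/d[:,2])[:,None]
def proj(c,T,P):
    q=(np.array(P)-T[:3,3])@T[:3,:3]@F
    return cv2.projectPoints(q.reshape(-1,1,3),np.zeros(3),np.zeros(3),K(c),np.array(c["distortion"]))[0].reshape(-1,2)
def st(p,P):
    x,y,t=p;c,s=np.cos(t),np.sin(t);P=np.array(P,float)
    return np.c_[x+c*P[:,0]-s*P[:,1],y+s*P[:,0]+c*P[:,1],P[:,2]]
E
python3 - <<'E'
from h import *
pts=dict(rail_face=[.025,-.045,.07],stop_face=[0,.045,.07],clip_pivot=[0,.073,.082],clip_tail=[0,.073+.045*np.cos(.6)-.004*np.sin(.6),.082+.045*np.sin(.6)+.004*np.cos(.6)],clip_nose=[0,.015,.084])
obs=dict(scene=dict(rail_face=[296.6,259.2],stop_face=[341.4,254.1],clip_tail=[376.8,239.1],clip_nose=[328.3,247.6]),
side=dict(rail_face=[247.2,212.8],stop_face=[222.4,231.7],clip_pivot=[213.1,235.6],clip_tail=[196.7,230.1],clip_nose=[230.2,225.5]))
C={n:dict(np.load(n+"0.npz")) for n in obs}
def res(p,ns=obs):
    return np.concatenate([(proj(C[n],C[n]["pose"],st(p,[pts[k] for k in obs[n]]))-np.array(list(obs[n].values()))).ravel() for n in ns])
for ns in (["scene"],["side"],["scene","side"]):
    r=least_squares(lambda p:res(p,ns),[.6,0,0],loss="soft_l1");print(ns,r.x,np.round(res(r.x,ns),1))
# color segmentation for stage top
for n in C:
    c=C[n];d=c["depth"];v,u=np.mgrid[:420,:560]
    W=deproj(c,c["pose"],np.c_[u.ravel(),v.ravel()],d.ravel()).reshape(420,560,3)
    X=r.x; L=(W[...,:2]-X[:2])@np.array([[np.cos(X[2]),-np.sin(X[2])],[np.sin(X[2]),np.cos(X[2])]])
    for nm,m in dict(stage=(abs(W[...,2]-.06)<.012)&(abs(L[...,0])<.2)&(abs(L[...,1])<.25)).items():
        m=cv2.morphologyEx(m.astype(np.uint8),cv2.MORPH_OPEN,np.ones((3,3)))
        k,lab,stt,_=cv2.connectedComponentsWithStats(m); m=lab==1+np.argmax(stt[1:,4])
        q=W[m]; print(n,nm,m.sum(),"z med",np.median(q[:,2]),cv2.minAreaRect(q[:,:2].astype(np.float32)*1000))
    # plate: white bright on stage
    I=c["img"].astype(int); w=(W[...,2]>.05)&(W[...,2]<.085)&(L[...,1]<-.03)&(L[...,1]>-.2)&(abs(L[...,0])<.13)&((I.min(2)>140)|((I[...,2]>I[...,0]+40)))
    w=cv2.morphologyEx(w.astype(np.uint8),cv2.MORPH_OPEN,np.ones((2,2)))
    k,lab,stt,_=cv2.connectedComponentsWithStats(w); j=1+np.argmax(stt[1:,4]);m=lab==j
    print(" plate px",stt[j]); vv,uu=np.nonzero(m)
    q=onplane(c,c["pose"],np.c_[uu,vv],.068)
    print(" plate rect",cv2.minAreaRect(q[:,:2].astype(np.float32)*1000),"depth z",np.median(W[m][:,2]))
    b=m&(I[...,2]>I[...,0]+50); vv,uu=np.nonzero(b);print(" well",onplane(c,c["pose"],np.c_[uu,vv],.073).mean(0))
print(st(r.x,[[-.115,-.17,.06],[.075,-.17,.06],[.075,.14,.06],[-.115,.14,.06]]))
for n in C:print(n,proj(C[n],C[n]["pose"],st(r.x,[[-.115,-.17,.06],[.075,-.17,.06],[.075,.14,.06],[-.115,.14,.06]])).round(1).tolist())
for n,k,p,z in [("scene","vial",[366.1,234],.06),("scene","lens",[366.4,278.8],.06),("side","vial",[228.5,264.5],.06),("side","lens",[188.7,236],.06)]:
    w=onplane(C[n],C[n]["pose"],[p],z)[0];print(k,w,(w[:2]-r.x[:2])@np.array([[np.cos(r.x[2]),-np.sin(r.x[2])],[np.sin(r.x[2]),np.cos(r.x[2])]]))
E
```

```text
['scene'] [ 0.58982364 -0.01337469 -0.15621203] [-0.1  0.3  1.2 -0.5 -0.2  0.3 -0.5 -0.2]
['side'] [ 0.58154788 -0.01235133 -0.29562235] [-0.   0.3 -0.5  1.5 -1.7 -1.5  0.5  0.7  2.2 -1.9]
['scene', 'side'] [ 0.58650416 -0.01280093 -0.21547455] [-0.5 -1.8  1.2 -0.7 -0.2  1.3 -0.5 -1.  -3.  -1.  -1.1  1.3 -1.8 -1.1
  1.1  1.8  1.  -2.5]
scene stage 8633 z med 0.06001947005865438 ((563.5078125, -21.952362060546875), (311.026123046875, 194.88909912109375), 77.18197631835938)
 plate px [251 226  43  15 540]
 plate rect ((518.1531372070312, -105.64682006835938), (87.68475341796875, 46.99296188354492), 85.72657775878906) depth z 0.06797289059452133
 well [ 0.51923473 -0.1294579   0.073     ]
side stage 6541 z med 0.05942389793191494 ((562.7701416015625, -19.425674438476562), (310.6777038574219, 194.78915405273438), 76.79313659667969)
 plate px [266 206  37  27 473]
 plate rect ((507.9966735839844, -102.84591674804688), (91.8002700805664, 51.20034408569336), 86.23799896240234) depth z 0.06675378635958484
 well [ 0.51128088 -0.12604034  0.073     ]
[[ 0.43781565 -0.15428142  0.06      ]
 [ 0.62342191 -0.19490551  0.06      ]
 [ 0.68970333  0.10792575  0.06      ]
 [ 0.50409707  0.14854984  0.06      ]]
scene [[248.8, 214.2], [228.8, 272.0], [390.8, 288.3], [389.9, 226.2]]
side [[320.0, 221.2], [268.3, 186.2], [169.6, 237.8], [219.1, 283.9]]
vial [0.52674605 0.0925056  0.06      ] [-0.0808919   0.09009438]
lens [0.66112823 0.06742121 0.06      ] [0.05574602 0.09432246]
vial [0.52430881 0.09265328 0.06      ] [-0.08330436  0.08971753]
lens [0.65818822 0.07666767 0.06      ] [0.050897   0.10272648]
```

Request:
send_rows([
  [0.6,0,-0.4,0,0,-1,1],
  [0.6,0,-0.4,0,0,-1,1],
  [0.6,0,-0.4,0,0,-1,1],
  [0.6,0,-0.4,0,0,-1,1],
  [0.6,0,-0.4,0,0,-1,1],
  [0.9,0.25,0,0,0,-0.08,1],
  [1,0.4,0,0,0,0,1],
  [1,0.4,0,0,0,0,1],
  [1,0.4,0,0,0,0,1],
  [1,0.4,0,0,0,0,1],
  [1,0.4,0,0,0,0,1],
  [1,0.4,0,0,0,0,1],
])

```text
time_s: 3.9
position: [0.4306, -0.3532, 0.272]
tcp_rot: [[0.227, 0.974, -0.0], [0.974, -0.227, 0.001], [0.001, -0.001, -1.0]]
force: [-0.4, -0.6, 0.9]
opening: 0.006
```

Request:
send_rows([
  [1,0.25,0,0,0,0,1],
  [1,0.25,0,0,0,0,1],
  [1,0.25,0,0,0,0,1],
  [1,0.25,0,0,0,0,1],
  [1,0.25,0,0,0,0,1],
  [1,0.25,0,0,0,0,1],
  [1,0.25,0,0,0,0,1],
  [1,0.25,0,0,0,0,1],
  [1,0.25,0,0,0,0,1],
  [1,0.25,0,0,0,0,1],
  [1,0.25,0,0,0,0,1],
  [0.5,0.25,0,0,0,0,1],
])

```text
time_s: 5.4
position: [0.5676, -0.0898, 0.2721]
tcp_rot: [[0.225, 0.974, -0.001], [0.974, -0.225, 0.001], [0.0, -0.001, -1.0]]
force: [-1.2, -0.3, 0.8]
opening: 0.002
```

```bash
cat >> h.py <<'E'
def snap(tag):
    from rig import status,vision
    s=status.read_state();c=vision.capture("wrist")
    T=np.eye(4);T[:3,:3]=s["tcp_rot"];T[:3,3]=s["position"];c["pose"]=T@c["hand_eye"]
    cv2.imwrite(f"pics/{tag}.png",c["img"][:,:,::-1]);np.savez(tag+".npz",**c);return s,c
E
python3 - <<'E'
from h import *
s,c=snap("w1");print(s["time_s"],s["position"],s["force"],s["qvel"].round(1))
from rig import models
for k in ["rail_face","stop_face","clip_pivot","clip_tail","clip_nose","plate"]:
    for r in models.landmark_of("wrist",k)[:1]: print(k,round(r["confidence"],2),r["point"])
p=[.586,-.012,-.227]
for nm,P in dict(corn=[[-.115,-.17,.06],[.075,-.17,.06],[.075,.14,.06],[-.115,.14,.06]],pts=[[.025,-.045,.07],[0,.045,.07],[0,.1079,.1107],[0,.015,.084]]).items(): print(nm,proj(c,c["pose"],st(p,P)).round(0).tolist())
E
```

```text
5.4 [ 0.56758556 -0.08978584  0.27206932] [-1.16676188 -0.30287916  0.81333236] [ 9.8  4.8 -8.4 -0.8  3.1  9.9]
rail_face 0.76 [304.9, 151.2]
stop_face 0.59 [287.7, 60.3]
clip_pivot 0.98 [282.4, 23.6]
plate 0.77 [144.6, 228.7]
corn [[187.0, 257.0], [348.0, 257.0], [361.0, -39.0], [167.0, -37.0]]
pts [[308.0, 151.0], [284.0, 61.0], [284.0, -24.0], [284.0, 91.0]]
```

View pics/w1.png

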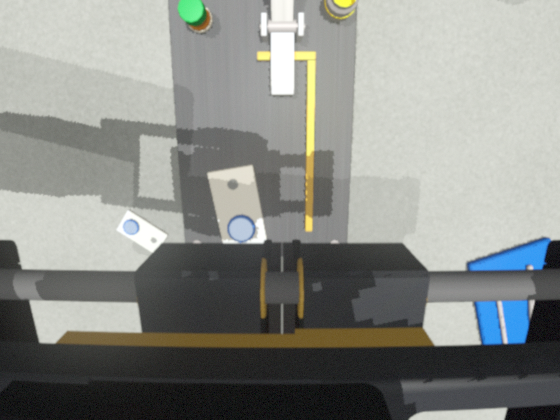

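Run:
```python
from h import *
c=dict(np.load("w1.npz"));T=c["pose"]
p=np.array([.586,-.012,-.227]);R=np.array([[np.cos(p[2]),-np.sin(p[2])],[np.sin(p[2]),np.cos(p[2])]])
def loc(px,z): 
    w=onplane(c,T,px,z); return ((w[:,:2]-p[:2])@R*1000).round(1)
print(loc([[208,172],[252,166]],.068), loc([[240,228]],.074),loc([[232,184]],.068))
# rail inner edge (top z=.07) and stop, along image
I=c["img"].astype(int); y=(I[...,0]>150)&(I[...,2]<120)&(I[...,0]-I[...,2]>60); y[:, :250]&=np.arange(420)[:,None]<70
for r in (90,120,150,180,210): 
    q=np.nonzero(y[r,:330])[0]; print(r,q.min(),q.max(),loc([[q.min()-.5,r],[q.max()+.5,r]],.07).tolist())
for u in (264,300,308): 
    q=np.nonzero(y[30:120,u])[0]+30; print(u,q.min(),q.max(),loc([[u,q.min()-.5],[u,q.max()+.5]],.07).tolist())
```

```text
[[-81.9 -67.4]
 [-34.3 -61. ]] [[ -48.6 -128.8]] [[-56.4 -80.6]]
90 307 307 [[22.7, 16.7], [23.7, 16.7]]
120 306 306 [[22.1, -13.0], [23.2, -13.0]]
150 306 306 [[22.6, -43.8], [23.7, -43.8]]
180 306 312 [[23.1, -75.8], [30.7, -75.8]]
210 306 311 [[23.7, -109.3], [30.3, -109.3]]
264 60 60 [[-20.0, 46.0], [-20.0, 45.0]]Traceback (most recent call last):
  File "<stdin>", line 12, in <module>
    return umr_minimum(a, axis, None, out, keepdims, initial, where)
ValueError: zero-size array to reduction operation minimum which has no identity
```

```bash
cat >> h.py <<'E'
ST=np.array([.5855,-.0115,-.227])
def go(x,y,z):
    from rig import status
    s=status.read_state();w=st(ST,[[x/1000,y/1000,z/1000]])[0]
    R=np.array(s["tcp_rot"]);print("t",s["time_s"],"loc",((s["position"][:2]-ST[:2])@st([0,0,ST[2]],[[1,0,0],[0,1,0]])[:,:2].T*1000).round(1),"z",s["position"][2].round(4),"yaw_y",np.degrees(np.arctan2(R[1,1],R[0,1])).round(2),"F",s["force"].round(1))
    print("units",((R.T@(w-s["position"]))/.025).round(2))
E
python3 -c "
from h import *
go(0,111,128)"
```

```text
t 5.75 loc [  0.5 -83. ] z 0.2725 yaw_y -13.05 F [ 0.8  0.7 -0.2]
units [ 7.76 -0.03  5.78]
```

Request:
send_rows([
  [1,0,0.4,0,0,0,1],
  [1,0,0.6,0,0,0,1],
  [1,0,0.6,0,0,0,1],
  [1,0,0.6,0,0,0,1],
  [1,0,0.6,0,0,0,1],
  [1,0,0.6,0,0,0,1],
  [1,-0.03,0.6,0,0,0,1],
  [0.76,0,0.6,0,0,0,1],
  [0,0,0.6,0,0,0,1],
  [0,0,0.6,0,0,0,1],
  [0,0,0,0,0,0,1],
])

```text
time_s: 7.12
position: [0.6093, 0.0966, 0.1259]
tcp_rot: [[0.226, 0.974, -0.004], [0.974, -0.226, -0.0], [-0.001, -0.003, -1.0]]
force: [-0.3, -0.3, 0.6]
opening: 0.007
```

```bash
python3 -c "
from h import *
go(0,111,112)
from rig import vision
for n in ['side','scene']:
  c=vision.capture(n); y,x=(160,150) if n=='side' else (170,220)
  cv2.imwrite('pics/p_%s.png'%n,cv2.resize(c['img'][y:y+150,x:x+200,::-1],None,fx=3.5,fy=3.5))
"
```

```text
t 7.125 loc [ -1.1 110.7] z 0.1259 yaw_y -13.03 F [-0.3 -0.3  0.6]
units [0.01 0.05 0.56]
```

View pics/p_side.png

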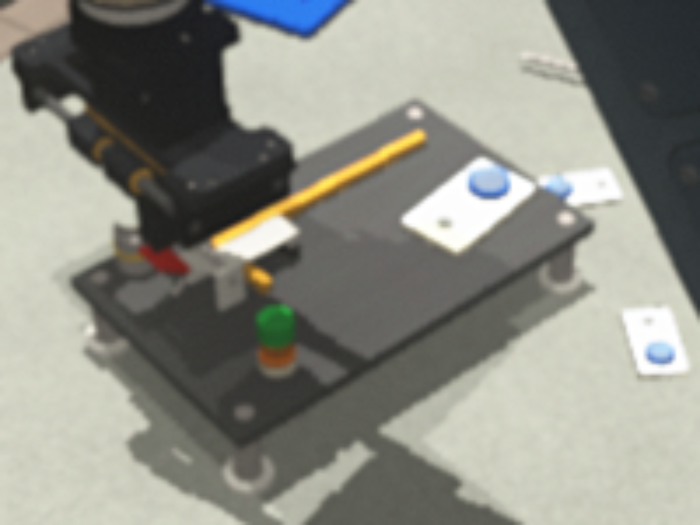

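View pics/p_scene.png

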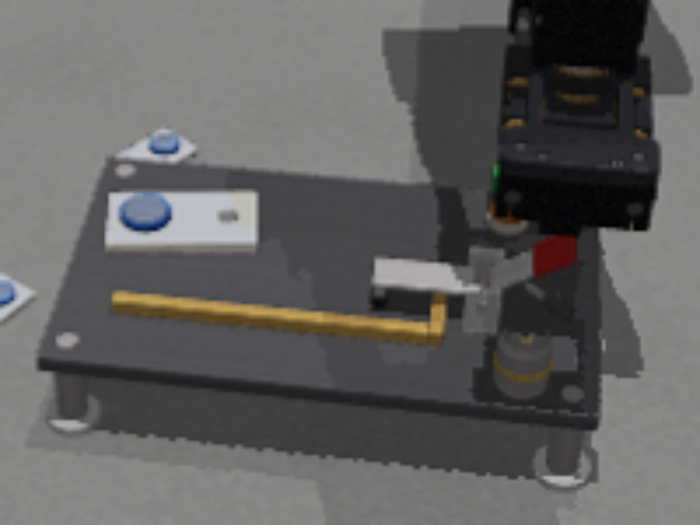

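Request:
send_rows([
  [0,0.04,0.2,0,0,0,1],
  [0,0,0.2,0,0,0,1],
  [0,0,0.1,0,0,0,1],
  [0,0,0.1,0,0,0,1],
  [0,0,0.08,0,0,0,1],
  [0,0,0.08,0,0,0,1],
  [0,0,0.08,0,0,0,1],
])

```text
time_s: 8.1
position: [0.6126, 0.0978, 0.1076]
tcp_rot: [[0.224, 0.975, 0.003], [0.975, -0.224, 0.0], [0.001, 0.003, -1.0]]
force: [0.8, 0.1, 3.6]
opening: 0.012
```

Request:
send_rows([
  [0,0,0.08,0,0,0,1],
  [0,0,0.08,0,0,0,1],
  [0,0,0.08,0,0,0,1],
])

```text
time_s: 8.48
position: [0.6112, 0.0971, 0.1]
tcp_rot: [[0.225, 0.974, -0.001], [0.974, -0.225, -0.0], [-0.0, -0.001, -1.0]]
force: [0.6, 0.3, 1.2]
opening: 0.002
```

Request:
send_rows([
  [0,0,0.08,0,0,0,1],
  [0,0,0.08,0,0,0,1],
  [0,0,0.08,0,0,0,1],
])

```text
time_s: 8.85
position: [0.6111, 0.0972, 0.094]
tcp_rot: [[0.224, 0.975, -0.001], [0.975, -0.224, -0.0], [-0.0, -0.001, -1.0]]
force: [0.1, 1.6, -0.1]
opening: 0.01
```

```bash
python3 -c "
from h import *
go(0,111,112)
from rig import vision
for n in ['side','scene']:
  c=vision.capture(n); y,x=(160,150) if n=='side' else (190,280)
  cv2.imwrite('pics/p2_%s.png'%n,cv2.resize(c['img'][y:y+120,x:x+120,::-1],None,fx=4.5,fy=4.5))
"
```

```text
t 8.85 loc [  0.4 111.7] z 0.094 yaw_y -12.97 F [ 0.1  1.6 -0.1]
units [-0.03 -0.02 -0.72]
```

View pics/p2_side.png

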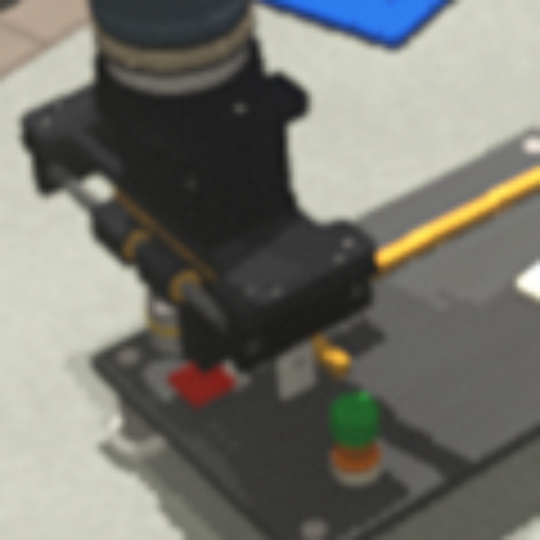

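View pics/p2_scene.png

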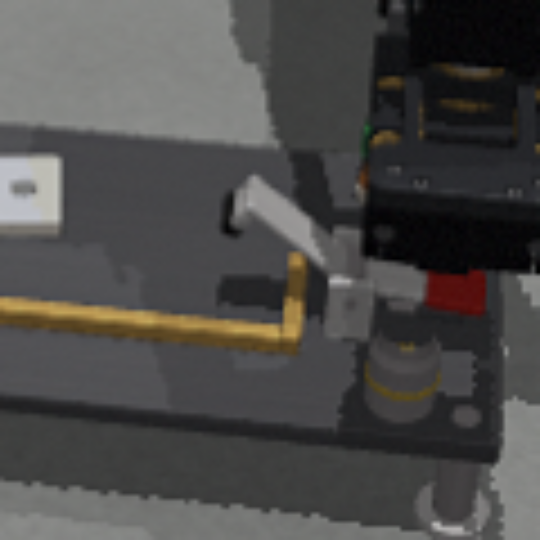

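Request:
send_rows([
  [0,0,-0.5,0,0,0,1],
  [0,0,-0.8,0,0,0,1],
  [0,0,-1,0,0,0,1],
  [-1,-0.4,-0.5,0,0,0,1],
  [-1,-0.4,0,0,0,0,1],
  [-1,-0.4,0,0,0,0,1],
  [-1,-0.4,0,0,0,0,1],
  [-1,-0.4,0,0,0,0,1],
  [-1,-0.5,0,0,0,0,1],
  [-1,-0.5,0,0,0,0,1],
  [-1,-0.5,0,0,0,0,1],
  [-0.8,-0.5,0,0,0,0,1],
])

```text
time_s: 10.45
position: [0.4646, -0.0956, 0.1656]
tcp_rot: [[0.225, 0.974, 0.002], [0.974, -0.225, -0.001], [-0.001, 0.002, -1.0]]
force: [0.3, 0.5, -0.4]
opening: 0.007
```

Request:
send_rows([
  [0,0,0,0,0,-1,0.1],
  [0,0,0,0,0,-1,0.1],
  [0,0,0,0,0,-1,0.1],
  [0,0,0,0,0,-1,0.1],
  [0,0,0,0,0,-1,0.1],
  [0,0,0,0,0,-1,0.1],
  [0,0,0,0,0,-1,0.1],
  [0,0,0,0,0,-1,0.1],
  [0,0,0,0,0,-1,0.1],
  [0,0,0,0,0,0,0.1],
])

```text
time_s: 11.7
position: [0.4651, -0.0948, 0.1654]
tcp_rot: [[-0.974, 0.226, 0.002], [0.226, 0.974, -0.001], [-0.002, -0.0, -1.0]]
force: [0.8, 0.1, 0.3]
opening: 0.446
```

```bash
python3 -c "
from h import *
go(-101,-108,63)
s,c=snap('w2');print(s['opening'])
"
```

```text
t 11.7 loc [ -98.5 -108.2] z 0.1654 yaw_y 76.91 F [0.8 0.1 0.3]
units [0.11 0.01 4.1 ]
0.4461907598937791
```

View pics/w2.png

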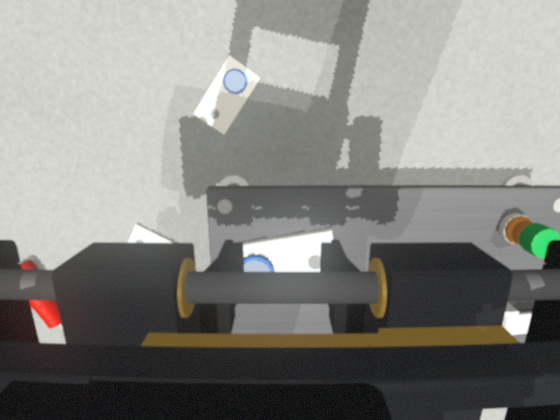

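```bash
python3 -c "
from h import *
c=dict(np.load('w2.npz'));R=st([0,0,ST[2]],[[1,0,0],[0,1,0]])[:,:2].T
f=lambda px,z:((onplane(c,c['pose'],px,z)[:,:2]-ST[:2])@R*1000).round(1).tolist()
print(f([[332,231],[245,242],[335,250]],.068),f([[240,187],[450,184],[207,230]],.06))
"
```

```text
[[-82.2, -68.3], [-73.0, -138.1], [-65.9, -65.3]] [[-116.5, -141.6], [-118.9, 27.0], [-80.5, -170.0]]
```

Request:
send_rows([
  [0.1,0,0.5,0,0,0,0.1],
  [0,0,0.8,0,0,0,0.1],
  [0,0,0.8,0,0,0,0.1],
  [0,0,0.8,0,0,0,0.1],
  [0,0,0.6,0,0,0,0.1],
  [0,0,0.4,0,0,0,0.1],
  [0,0,0.15,0,0,0,0.1],
  [0,0,0,0,0,0,0.1],
  [0,0,0,0,0,0,0.1],
])

```text
time_s: 12.88
position: [0.4626, -0.0942, 0.0637]
tcp_rot: [[-0.974, 0.225, 0.001], [0.225, 0.974, -0.0], [-0.001, -0.0, -1.0]]
force: [0.4, 0.6, 0.6]
opening: 0.449
```

```bash
python3 -c "
from h import *
go(-34.5,-108,63)
"
```

```text
t 12.875 loc [-101.1 -108.2] z 0.0637 yaw_y 77.02 F [0.4 0.6 0.6]
units [-2.67  0.01  0.03]
```

Request:
send_rows([
  [-0.15,0,0,0,0,0,0.1],
  [-0.2,0,0,0,0,0,0.1],
  [-0.2,0,0,0,0,0,0.1],
  [-0.2,0,0,0,0,0,0.1],
  [-0.2,0,0,0,0,0,0.1],
  [-0.2,0,0,0,0,0,0.1],
  [-0.2,0,0,0,0,0,0.1],
  [-0.2,0,0,0,0,0,0.1],
  [-0.2,0,0,0,0,0,0.1],
  [-0.2,0,0,0,0,0,0.1],
  [-0.15,0,0,0,0,0,0.1],
  [-0.1,0,0,0,0,0,0.1],
])

```text
time_s: 14.38
position: [0.5161, -0.1065, 0.0633]
tcp_rot: [[-0.974, 0.224, -0.0], [0.224, 0.974, 0.0], [0.0, 0.0, -1.0]]
force: [-1.2, -0.8, 0.6]
opening: 0.452
```

```bash
python3 -c "
from h import *
go(-34.5,-108,63)
from rig import vision
c=vision.capture('scene');np.savez('s3.npz',**c)
cv2.imwrite('pics/s3.png',cv2.resize(c['img'][190:310,220:400,::-1],None,fx=4.4,fy=4.4))
"
```

```text
t 14.375 loc [ -46.3 -108.2] z 0.0633 yaw_y 77.03 F [-1.2 -0.8  0.6]
units [-0.47  0.01  0.01]
```

View pics/s3.png

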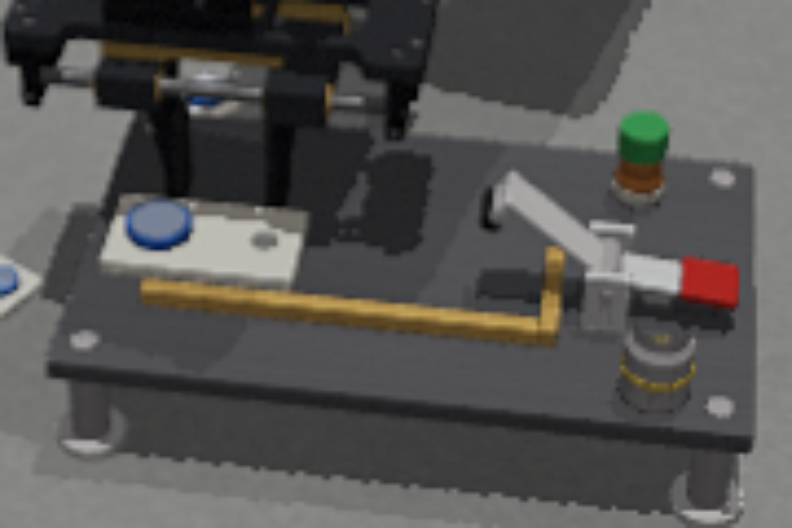

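Request:
send_rows([
  [-0.08,0,0,0,0,0,0.1],
  [-0.08,0,0,0,0,0,0.1],
  [-0.06,0,0,0,0,0,0.1],
  [-0.04,0,0,0,0,0,0.1],
  [-0.04,0,0,0,0,0,0.1],
  [0,0,0,0,0,0,0.1],
])

```text
time_s: 15.18
position: [0.5232, -0.1081, 0.0633]
tcp_rot: [[-0.974, 0.224, 0.0], [0.224, 0.974, -0.0], [-0.0, 0.0, -1.0]]
force: [-1.2, -0.1, 0.6]
opening: 0.447
```

Request:
send_rows([
  [-0.04,0,0,0,0,0,0.1],
  [-0.04,0,0,0,0,0,0.1],
  [-0.02,0,0,0,0,0,0.1],
])

```text
time_s: 15.55
position: [0.5258, -0.1087, 0.0633]
tcp_rot: [[-0.974, 0.224, 0.0], [0.224, 0.974, -0.0], [-0.0, -0.0, -1.0]]
force: [-0.5, 0.6, 0.2]
opening: 0.453
```

Request:
send_rows([
  [-0.02,0,0,0,0,0,0.1],
  [-0.02,0,0,0,0,0,0.1],
])

```text
time_s: 15.8
position: [0.5265, -0.1089, 0.0633]
tcp_rot: [[-0.974, 0.225, -0.0], [0.225, 0.974, 0.0], [0.0, 0.0, -1.0]]
force: [-0.8, -0.3, 0.2]
opening: 0.451
```

Request:
send_rows([
  [-0.02,0,0,0,0,0,0.1],
  [-0.02,0,0,0,0,0,0.1],
])

```text
time_s: 16.05
position: [0.5268, -0.1089, 0.0633]
tcp_rot: [[-0.975, 0.224, -0.002], [0.224, 0.975, 0.0], [0.002, 0.0, -1.0]]
force: [-3.1, 0.3, 2.8]
opening: 0.446
```

```bash
python3 -c "
from h import *
go(-34.5,-108,63)
s,c=snap('w4')
from rig import vision
c=vision.capture('scene');np.savez('s4.npz',**c)
cv2.imwrite('pics/s4.png',cv2.resize(c['img'][220:280,230:350,::-1],None,fx=6.5,fy=6.5))
"
```

```text
t 16.05 loc [ -35.2 -108.1] z 0.0633 yaw_y 77.04 F [-3.1  0.3  2.8]
units [-0.03  0.    0.01]
```

View pics/s4.png

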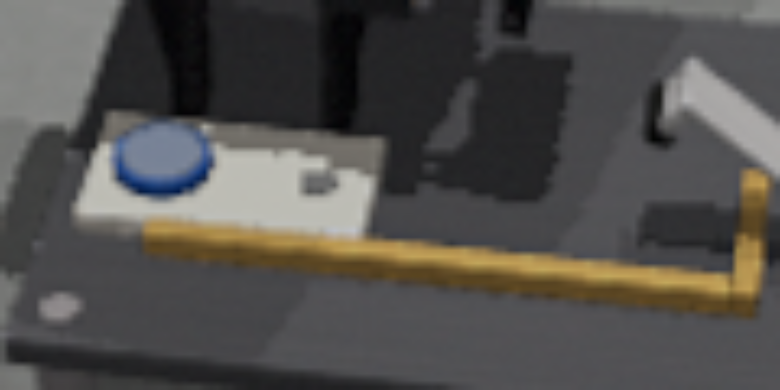

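Request:
send_rows([
  [-0.03,0,0,0,0,0,0.1],
  [0,0,0,0,0,0,0.1],
])

```text
time_s: 16.4
position: [0.5269, -0.1089, 0.0632]
tcp_rot: [[-0.975, 0.224, -0.003], [0.224, 0.975, 0.001], [0.003, 0.0, -1.0]]
force: [-6.1, -0.7, 3.6]
opening: 0.447
```

Request:
send_rows([
  [0.1,0,0,0,0,0,0.1],
  [0.3,0,-0.3,0,0,0,0.1],
  [0,0,-0.8,0,0,0,0.1],
  [0,-0.3,-0.8,0,0,1,0.1],
  [0,0,0,0,0,1,0.3],
  [0,0,0,0,0,1,0.4],
  [0,0,0,0,0,1,0.5],
  [0,0,0,0,0,1,0.6],
  [0,0,0,0,0,1,0.7],
  [0,0,0,0,0,1,0.72],
  [0,0,0,0,0,1,0.72],
  [0,0,0,0,0,1,0.72],
])

```text
time_s: 17.9
position: [0.5177, -0.1146, 0.1114]
tcp_rot: [[0.23, 0.973, 0.003], [0.973, -0.23, -0.001], [-0.0, 0.003, -1.0]]
force: [-0.1, -1.3, 0.3]
opening: 0.139
```

```bash
python3 -c "
from h import *
go(-2,-171,110)
"
```

```text
t 17.9 loc [ -42.8 -115.7] z 0.1114 yaw_y -13.3 F [-0.1 -1.3  0.3]
units [-2.2   1.64  0.06]
```

Request:
send_rows([
  [-0.7,0.4,0,0,0,0,0.72],
  [-0.8,0.6,0,0,0,0,0.72],
  [-0.7,0.64,0,0,0,0,0.72],
  [0,0,0.2,0,0,0,0.72],
  [0,0,0,0,0,0,0.72],
])

```text
time_s: 18.52
position: [0.5435, -0.1768, 0.1051]
tcp_rot: [[0.224, 0.975, -0.002], [0.975, -0.224, 0.001], [0.001, -0.002, -1.0]]
force: [-0.3, 0.5, 0.4]
opening: 0.144
```

```bash
python3 -c "
from h import *
go(-2,-171,63)
s,c=snap('w5')
from rig import vision
c=vision.capture('side')
cv2.imwrite('pics/s5.png',cv2.resize(c['img'][150:270,180:340,::-1],None,fx=4.9,fy=4.9))
"
```

```text
t 18.525 loc [  -3.7 -170.6] z 0.1051 yaw_y -12.93 F [-0.3  0.5  0.4]
units [-0.02  0.07  1.69]
```

View pics/s5.png

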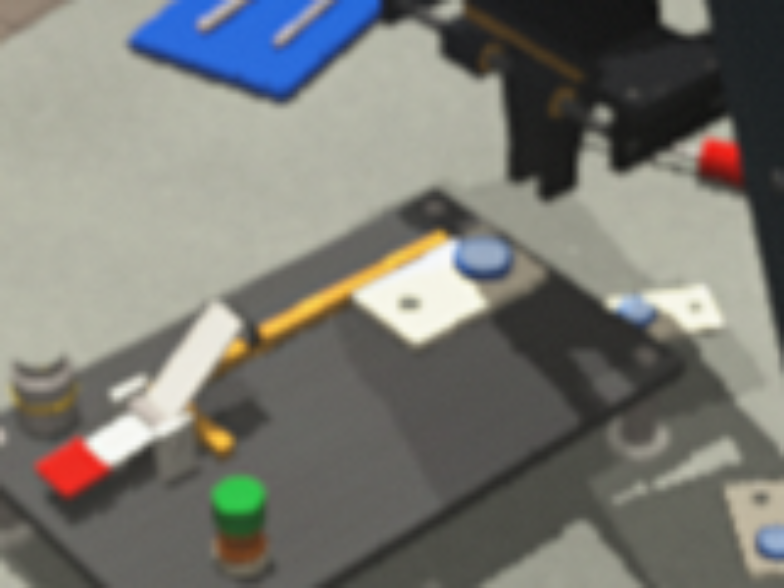

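View pics/w5.png

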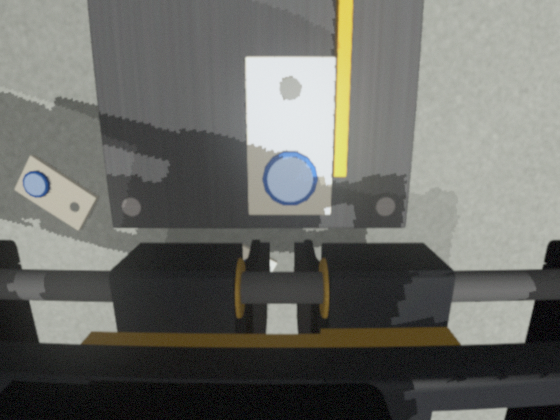

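```bash
python3 -c "
from h import *
c=dict(np.load('w5.npz'));R=st([0,0,ST[2]],[[1,0,0],[0,1,0]])[:,:2].T
f=lambda px,z:((onplane(c,c['pose'],px,z)[:,:2]-ST[:2])@R*1000).round(1).tolist()
print(f([[248,214.5],[331.5,214.5],[245.5,57],[335.5,57]],.068),f([[333.5,177],[339.5,10]],.07),f([[113,227],[406,227]],.06))
"
```

```text
[[-25.9, -157.6], [24.5, -157.5], [-25.3, -68.4], [23.6, -68.3]] [[24.5, -134.2], [24.8, -45.1]] [[-114.5, -168.4], [73.9, -168.1]]
```

Request:
send_rows([
  [-0.12,0.07,0.3,0,0,0,0.72],
  [0,0,0.5,0,0,0,0.72],
  [0,0,0.4,0,0,0,0.72],
  [0,0,0.3,0,0,0,0.72],
  [0,0,0.17,0,0,0,0.72],
  [0,0,0,0,0,0,0.72],
  [0.1,0,0,0,0,0,0.72],
  [0.2,0,0,0,0,0,0.72],
  [0.2,0,0,0,0,0,0.72],
  [0.2,0,0,0,0,0,0.72],
  [0.2,0,0,0,0,0,0.72],
  [0.2,0,0,0,0,0,0.72],
])

```text
time_s: 20.12
position: [0.5519, -0.1536, 0.0643]
tcp_rot: [[0.224, 0.975, 0.0], [0.975, -0.224, -0.0], [-0.0, 0.001, -1.0]]
force: [-0.5, -0.7, 1.3]
opening: 0.144
```

```bash
python3 -c "
from h import *
go(-2,-54.5,63)
s,c=snap('w6')
"
```

```text
t 20.125 loc [  -0.7 -146. ] z 0.0643 yaw_y -12.96 F [-0.5 -0.7  1.3]
units [ 3.66 -0.05  0.05]
```

View pics/w6.png

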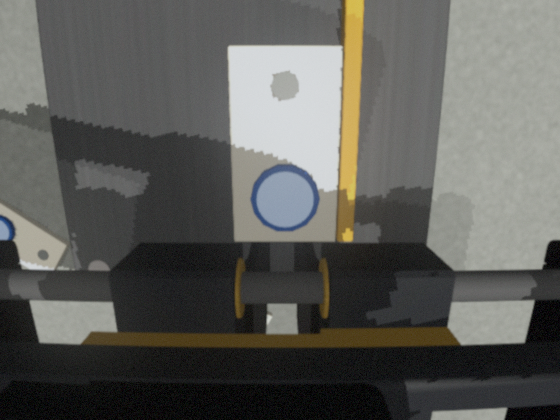

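Request:
send_rows([
  [0.2,0,0,0,0,0,0.72],
  [0.2,0,0,0,0,0,0.72],
  [0.2,0,0,0,0,0,0.72],
  [0.2,0,0,0,0,0,0.72],
  [0.2,0,0,0,0,0,0.72],
  [0.2,0,0,0,0,0,0.72],
  [0.2,0,0,0,0,0,0.72],
  [0.2,0,0,0,0,0,0.72],
  [0.2,0,0,0,0,0,0.72],
  [0.2,0,0,0,0,0,0.72],
  [0.2,0,0,0,0,0,0.72],
  [0.2,0,0,0,0,0,0.72],
])

```text
time_s: 21.68
position: [0.5652, -0.0949, 0.064]
tcp_rot: [[0.224, 0.974, -0.0], [0.974, -0.224, 0.0], [0.0, -0.0, -1.0]]
force: [-0.8, -1.4, 1.3]
opening: 0.14
```

Request:
send_rows([
  [0.2,0,0,0,0,0,0.72],
  [0.2,0,0,0,0,0,0.72],
  [0.2,0,0,0,0,0,0.72],
  [0.1,0,0,0,0,0,0.72],
  [0.08,0,0,0,0,0,0.72],
  [0,0,0,0,0,0,0.72],
])

```text
time_s: 22.42
position: [0.5695, -0.0758, 0.0639]
tcp_rot: [[0.225, 0.974, -0.0], [0.974, -0.225, 0.001], [0.001, -0.0, -1.0]]
force: [0.1, -0.1, 0.9]
opening: 0.143
```

```bash
python3 -c "
from h import *
go(-2,-54.5,63)
s,c=snap('w7')
from rig import vision
c=vision.capture('scene')
cv2.imwrite('pics/s7.png',cv2.resize(c['img'][200:300,250:400,::-1],None,fx=5,fy=5))
"
```

```text
t 22.425 loc [ -1.2 -66.3] z 0.0639 yaw_y -12.98 F [ 0.1 -0.1  0.9]
units [ 0.47 -0.03  0.04]
```

View pics/w7.png

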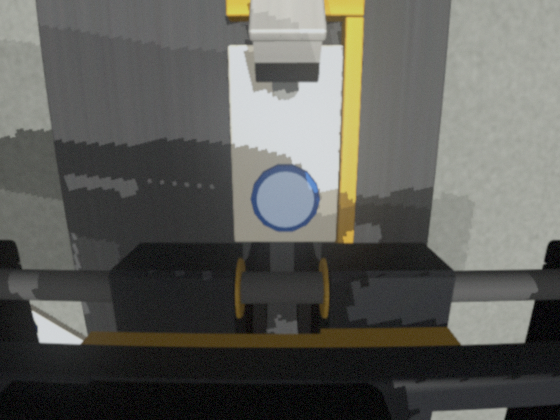

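View pics/s7.png

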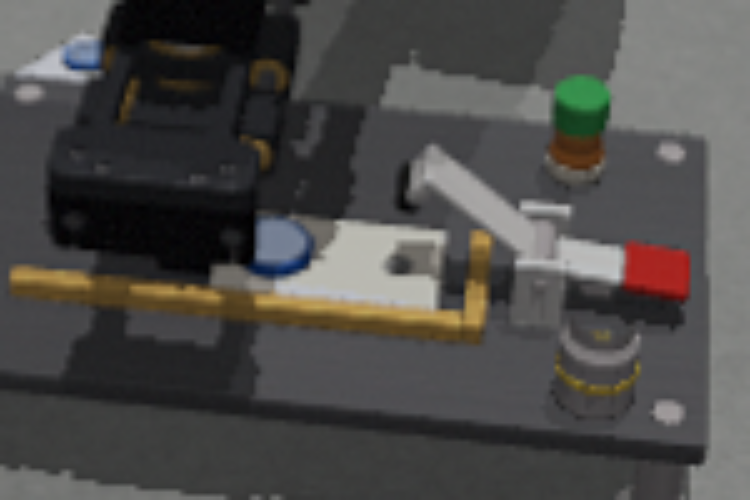

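Request:
send_rows([
  [0.08,0,0,0,0,0,0.72],
  [0.1,0,0,0,0,0,0.72],
  [0.08,0,0,0,0,0,0.72],
  [0.06,0,0,0,0,0,0.72],
  [0.04,0,0,0,0,0,0.72],
  [0.02,0,0,0,0,0,0.72],
])

```text
time_s: 23.28
position: [0.5716, -0.0669, 0.064]
tcp_rot: [[0.224, 0.975, -0.0], [0.975, -0.224, -0.0], [-0.0, -0.0, -1.0]]
force: [0.0, -0.1, -0.8]
opening: 0.139
```

Request:
send_rows([
  [0.03,0,0,0,0,0,0.72],
  [0.02,0,0,0,0,0,0.72],
])

```text
time_s: 23.52
position: [0.5719, -0.0657, 0.064]
tcp_rot: [[0.224, 0.974, -0.0], [0.974, -0.224, 0.0], [-0.0, -0.0, -1.0]]
force: [-0.9, -0.3, -0.7]
opening: 0.135
```

Request:
send_rows([
  [0.02,0,0,0,0,0,0.72],
  [0.02,0,0,0,0,0,0.72],
])

```text
time_s: 23.78
position: [0.5722, -0.065, 0.0641]
tcp_rot: [[0.224, 0.975, -0.0], [0.975, -0.224, -0.001], [-0.001, 0.0, -1.0]]
force: [-0.7, -1.8, -1.3]
opening: 0.136
```

Request:
send_rows([
  [0.02,0,0,0,0,0,0.72],
  [0.02,0,0,0,0,0,0.72],
])

```text
time_s: 24.02
position: [0.5722, -0.0648, 0.0641]
tcp_rot: [[0.224, 0.975, -0.001], [0.975, -0.224, -0.002], [-0.002, -0.0, -1.0]]
force: [-2.2, -6.4, -0.0]
opening: 0.139
```

Request:
send_rows([
  [0.02,0,0,0,0,0,0.72],
  [0,0,0,0,0,0,0.72],
])

```text
time_s: 24.28
position: [0.5722, -0.0648, 0.0641]
tcp_rot: [[0.223, 0.975, -0.001], [0.975, -0.223, -0.002], [-0.002, -0.0, -1.0]]
force: [-1.9, -6.3, -0.2]
opening: 0.139
```

```bash
python3 -c "
from h import *
go(-2,-54.5,63)
s,c=snap('w8')
"
```

```text
t 24.275 loc [ -1.  -54.9] z 0.0641 yaw_y -12.91 F [-1.9 -6.3 -0.2]
units [ 0.02 -0.04  0.04]
```

View pics/w8.png

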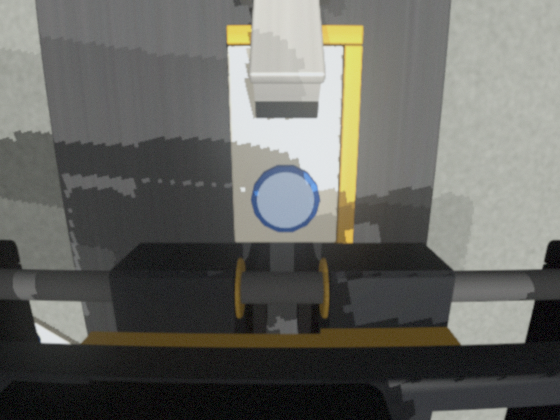

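Request:
send_rows([
  [-0.15,0,0,0,0,0,0.72],
  [-0.25,0,-0.2,0,0,0,0.72],
  [0,-0.2,-0.8,0,0,0,1],
  [0,-0.8,-0.3,0,0,0,1],
  [0.5,-0.8,0,0,0,0,1],
  [0.8,-0.2,0,0,0,0,1],
  [0.7,0,0,0,0,0,1],
  [0.2,0,0.4,0,0,0,1],
  [0,0,0.6,0,0,0,1],
  [0,0,0.2,0,0,0,1],
  [0,0,0,0,0,0,1],
])

```text
time_s: 25.7
position: [0.5333, -0.0086, 0.0655]
tcp_rot: [[0.225, 0.974, -0.002], [0.974, -0.225, 0.0], [-0.0, -0.002, -1.0]]
force: [0.2, -0.7, 0.4]
opening: 0.006
```

```bash
python3 -c "
from h import *
go(-40,-10,63)
s,c=snap('w9')
from rig import vision
c=vision.capture('scene')
cv2.imwrite('pics/s9.png',cv2.resize(c['img'][200:300,250:400,::-1],None,fx=5,fy=5))
"
```

```text
t 25.7 loc [-51.5  -8.9] z 0.0655 yaw_y -13.01 F [ 0.2 -0.7  0.4]
units [-0.04  0.46  0.1 ]
```

View pics/s9.png

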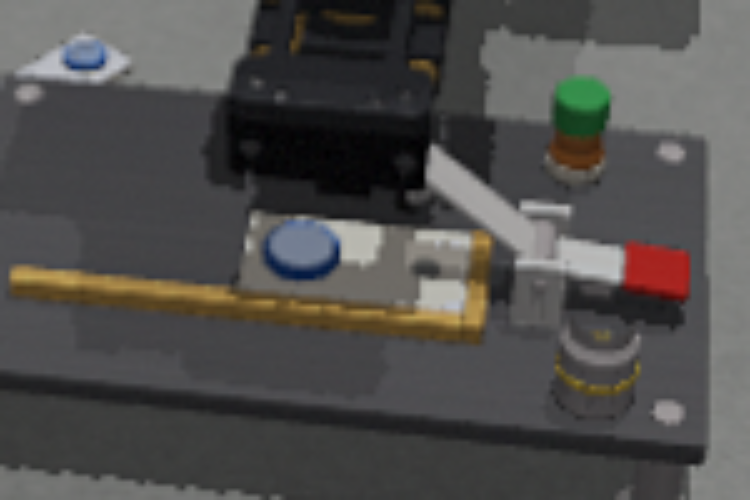

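Request:
send_rows([
  [0,0.1,0.08,0,0,0,1],
  [0,0.1,0,0,0,0,1],
  [0,0.08,0,0,0,0,1],
  [0,0.06,0,0,0,0,1],
  [0,0.04,0,0,0,0,1],
])

```text
time_s: 26.42
position: [0.5433, -0.0103, 0.0646]
tcp_rot: [[0.224, 0.974, 0.0], [0.974, -0.224, 0.0], [0.0, 0.0, -1.0]]
force: [0.2, -0.1, -0.1]
opening: 0.006
```

Request:
send_rows([
  [0,0.03,0,0,0,0,1],
  [0,0.03,0,0,0,0,1],
])

```text
time_s: 26.68
position: [0.5446, -0.0106, 0.0645]
tcp_rot: [[0.224, 0.974, -0.0], [0.974, -0.224, 0.0], [0.0, -0.0, -1.0]]
force: [-0.6, -0.0, 0.6]
opening: 0.004
```

Request:
send_rows([
  [0,0.02,0,0,0,0,1],
  [0,0.02,0,0,0,0,1],
])

```text
time_s: 26.92
position: [0.5456, -0.0109, 0.0646]
tcp_rot: [[0.224, 0.974, -0.0], [0.974, -0.224, 0.0], [0.0, -0.0, -1.0]]
force: [0.2, -0.1, -0.8]
opening: 0.007
```

Request:
send_rows([
  [0,0.02,0,0,0,0,1],
  [0,0.03,0,0,0,0,1],
  [0,0.02,0,0,0,0,1],
])

```text
time_s: 27.3
position: [0.5473, -0.0113, 0.0646]
tcp_rot: [[0.224, 0.974, 0.0], [0.974, -0.224, 0.0], [0.0, 0.0, -1.0]]
force: [-0.1, 0.1, 0.2]
opening: 0.003
```

Request:
send_rows([
  [0,0.02,0,0,0,0,1],
  [0,0.03,0,0,0,0,1],
  [0,0.02,0,0,0,0,1],
])

```text
time_s: 27.68
position: [0.549, -0.0117, 0.0645]
tcp_rot: [[0.224, 0.974, 0.0], [0.974, -0.224, -0.0], [0.0, 0.0, -1.0]]
force: [-0.5, 0.1, -0.4]
opening: 0.009
```

```bash
python3 -c "
from h import *
go(-40,-10,63)
from rig import vision
c=vision.capture('scene')
cv2.imwrite('pics/s10.png',cv2.resize(c['img'][200:300,250:400,::-1],None,fx=5,fy=5))
"
```

```text
t 27.675 loc [-35.5  -8.4] z 0.0645 yaw_y -12.97 F [-0.5  0.1 -0.4]
units [-0.06 -0.18  0.06]
```

View pics/s10.png

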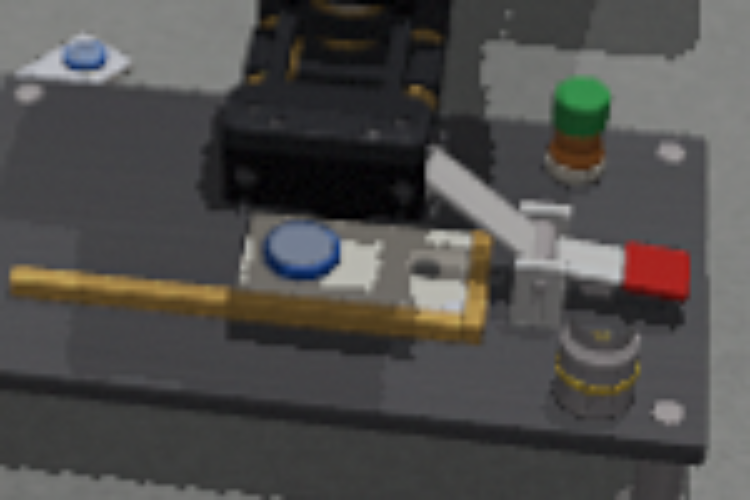

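Request:
send_rows([
  [0,0.03,0,0,0,0,1],
  [0,0.03,0,0,0,0,1],
  [0,0.02,0,0,0,0,1],
])

```text
time_s: 28.1
position: [0.5509, -0.0121, 0.0645]
tcp_rot: [[0.224, 0.974, -0.0], [0.974, -0.224, 0.0], [0.0, -0.0, -1.0]]
force: [-1.2, 0.8, -0.4]
opening: 0.005
```

Request:
send_rows([
  [0,0.02,0,0,0,0,1],
  [0,0.02,0,0,0,0,1],
  [0,0.02,0,0,0,0,1],
])

```text
time_s: 28.48
position: [0.551, -0.0121, 0.0644]
tcp_rot: [[0.224, 0.975, -0.003], [0.975, -0.224, 0.001], [-0.0, -0.003, -1.0]]
force: [-4.9, 0.2, 3.0]
opening: 0.007
```

Request:
send_rows([
  [0,-0.1,0,0,0,0,1],
  [0,-0.2,-0.2,0,0,0,1],
  [0,0,-0.8,0,0,0,1],
  [0,0,-1,0,0,0,1],
  [0,0,-1,0,0,0,1],
  [0,0,-1,0,0,0,1],
  [-0.5,0.5,0,0,0,0,1],
  [-0.8,0.5,0,0,0,0,1],
  [-0.8,0.5,0,0,0,0,1],
  [-0.2,0.1,0,0,0,0,1],
  [0,0,0,0,0,0,1],
])

```text
time_s: 29.85
position: [0.5707, -0.0765, 0.1637]
tcp_rot: [[0.226, 0.974, -0.002], [0.974, -0.226, 0.001], [0.0, -0.002, -1.0]]
force: [-0.5, 0.1, 0.5]
opening: 0.002
```

```bash
python3 -c "
from h import *
go(0,24,135)
s,c=snap('w11')
R=st([0,0,ST[2]],[[1,0,0],[0,1,0]])[:,:2].T
"
```

```text
t 29.85 loc [  0.2 -66.7] z 0.1637 yaw_y -13.07 F [-0.5  0.1  0.5]
units [ 3.63 -0.01  1.15]
```

View pics/w11.png

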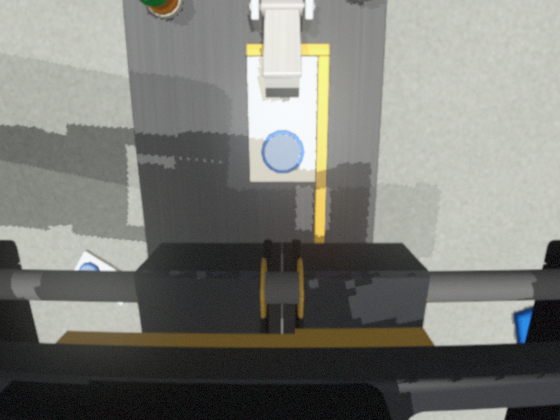

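Request:
send_rows([
  [0.5,0,0,0,0,0,1],
  [0.9,0,0,0,0,0,1],
  [0.9,0,0,0,0,0,1],
  [0.9,0,0,0,0,0,1],
  [0.59,0,0.2,0,0,0,1],
  [0,0,0.5,0,0,0,1],
  [0,0,0.4,0,0,0,1],
  [0,0,0.1,0,0,0,1],
  [0,0,0,0,0,0,1],
])

```text
time_s: 31.02
position: [0.5922, 0.0159, 0.1341]
tcp_rot: [[0.225, 0.974, -0.001], [0.974, -0.225, 0.0], [-0.0, -0.001, -1.0]]
force: [-0.6, 0.0, 0.2]
opening: 0.006
```

```bash
python3 -c "
from h import *
go(0,28,105)
from rig import vision
c=vision.capture('scene')
cv2.imwrite('pics/s12.png',cv2.resize(c['img'][180:300,250:400,::-1],None,fx=5,fy=5))
"
```

```text
t 31.025 loc [ 0.4 28.2] z 0.1341 yaw_y -13.03 F [-0.6  0.   0.2]
units [-0.01 -0.01  1.16]
```

View pics/s12.png

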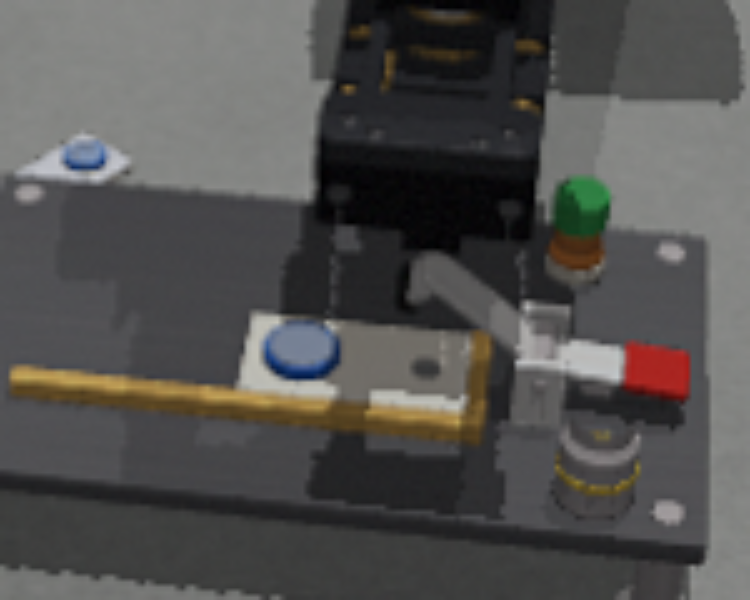

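Finger is just above the arm's tip. Pressing slowly.

Request:
send_rows([
  [0,0,0.15,0,0,0,1],
  [0,0,0.15,0,0,0,1],
  [0,0,0.1,0,0,0,1],
  [0,0,0.08,0,0,0,1],
  [0,0,0.08,0,0,0,1],
  [0,0,0.08,0,0,0,1],
])

```text
time_s: 31.82
position: [0.5921, 0.0145, 0.12]
tcp_rot: [[0.222, 0.975, -0.001], [0.975, -0.222, -0.004], [-0.004, 0.0, -1.0]]
force: [-4.9, -7.2, 11.6]
opening: 0.005
```

Request:
send_rows([
  [0,0,0.08,0,0,0,1],
  [0,0,0.08,0,0,0,1],
  [0,0,0.08,0,0,0,1],
])

```text
time_s: 32.2
position: [0.5933, 0.0147, 0.1139]
tcp_rot: [[0.224, 0.975, 0.002], [0.975, -0.224, -0.003], [-0.003, 0.003, -1.0]]
force: [-0.8, -4.1, 5.8]
opening: 0.006
```

Request:
send_rows([
  [0,0,0.08,0,0,0,1],
  [0,0,0.08,0,0,0,1],
  [0,0,0.08,0,0,0,1],
  [0,0,0.08,0,0,0,1],
])

```text
time_s: 32.7
position: [0.592, 0.0171, 0.104]
tcp_rot: [[0.224, 0.974, -0.001], [0.974, -0.224, 0.001], [0.001, -0.001, -1.0]]
force: [0.6, 0.5, 0.1]
opening: 0.003
```

Request:
send_rows([
  [0,0,0,0,0,0,1],
  [0,0,0,0,0,0,1],
  [0,0,0,0,0,0,1],
  [0,0,0,0,0,0,1],
])

```text
time_s: 33.2
position: [0.5924, 0.0166, 0.1046]
tcp_rot: [[0.224, 0.974, 0.0], [0.974, -0.224, 0.0], [0.0, -0.0, -1.0]]
force: [-0.2, 0.1, -0.4]
opening: 0.003
```

```bash
python3 -c "
from h import *
go(0,28,105)
from rig import vision
c=vision.capture('scene')
cv2.imwrite('pics/s13.png',cv2.resize(c['img'][190:300,250:400,::-1],None,fx=5,fy=5))
"
```

```text
t 33.2 loc [ 0.4 28.9] z 0.1046 yaw_y -12.97 F [-0.2  0.1 -0.4]
units [-0.04 -0.02 -0.02]
```

View pics/s13.png

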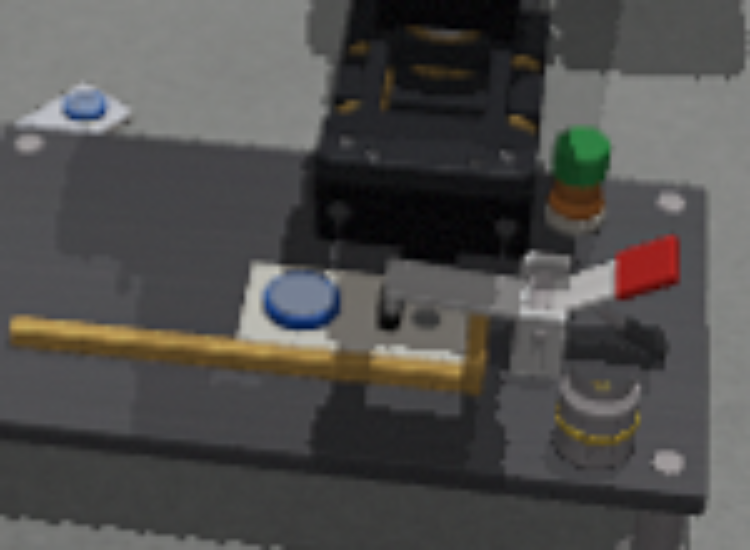

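Clip is down on the plate. Retreat and take a final look.

Request:
send_rows([
  [0,0,-0.3,0,0,0,1],
  [0,0,-0.8,0,0,0,1],
  [0,0,-1,0,0,0,1],
  [0,0,-1,0,0,0,1],
  [-0.8,0,-0.5,0,0,0,1],
  [-1,0,0,0,0,0,1],
  [-1,0,0,0,0,0,1],
  [-1,0,0,0,0,0,1],
  [-0.8,0,0,0,0,0,1],
  [0,0,0,0,0,0,1],
  [0,0,0,0,0,0,1],
  [0,0,0,0,0,0,1],
])

```text
time_s: 34.75
position: [0.5666, -0.0947, 0.1945]
tcp_rot: [[0.223, 0.975, -0.0], [0.975, -0.223, 0.0], [0.0, -0.0, -1.0]]
force: [-0.1, 0.1, 0.0]
opening: 0.005
```

```bash
python3 -c "
from h import *
go(0,28,105)
s,c=snap('w14')
cv2.imwrite('pics/w14c.png',cv2.resize(c['img'][0:230,180:420,::-1],None,fx=2.5,fy=2.5))
from rig import vision
c=vision.capture('side')
cv2.imwrite('pics/s14.png',cv2.resize(c['img'][170:310,150:340,::-1],None,fx=4,fy=4))
"
```

```text
t 34.75 loc [  0.3 -85.3] z 0.1945 yaw_y -12.91 F [-0.1  0.1  0. ]
units [ 4.53 -0.    3.58]
```

View pics/w14c.png

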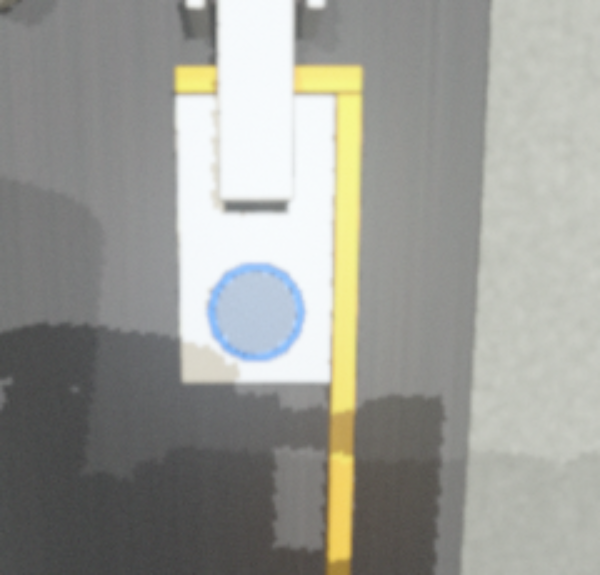

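View pics/s14.png

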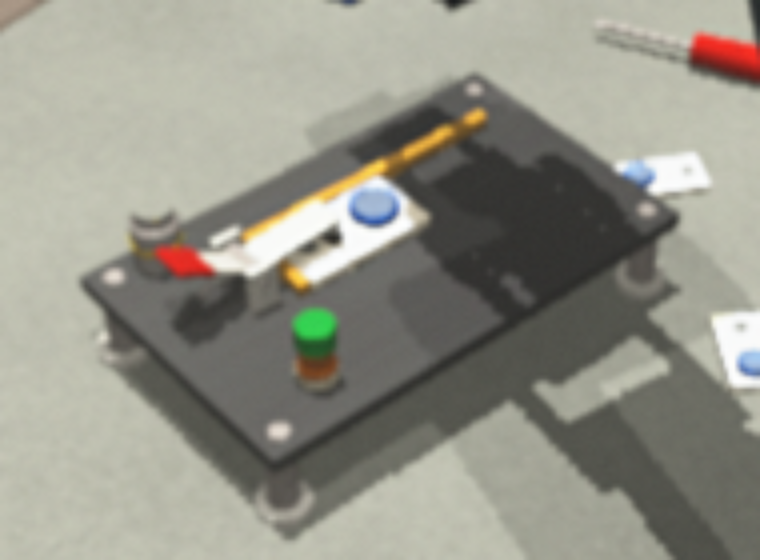

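The plate is flush with the rail and the stop, the clip is closed on it, and the bystanders have not moved.

```bash
python3 -c "
from rig import bot
print(bot.hand_in())"
```

```text
the job is handed in; nothing more can be done
None
```

The plate is seated against the rail and the end stop with the clip closed on it, and I handed the job in at about 35 s of the 58 s allowed.

- **Opening the clip:** I pressed the red tail down until the clip sprang open. The most I read was about 4 N.
- **Seating the plate:** I slid the plate flat against the rail, about 7 N at contact. I then slid it under the raised clip to the end stop, about 7 N at contact. A last sideways nudge of about 6 N met the rail at once, so the plate was already touching it.
- **Closing the clip:** I pressed the front arm down, with about 15 N total at the most, of which 11.6 N was downward. It went over centre, and I then lifted the arm well clear.

The final wrist picture shows the plate square and flush against both brass faces, with the clip nose down on it. In the final pictures the vial, lens and screwdriver stand where they started. The gripper touched nothing when I handed in, and the force reading was close to 0 N. I only judged the final seating by eye; I did not measure the plate's position again after closing the clip. Forces were read only at the end of each move, so brief peaks in between could have been higher. No check failed or disagreed.

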